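# Heft three screw tins, rack the two lighter, hold the full one

### The arm

A 6-joint arm with a two-finger parallel gripper is mounted at the origin on a cart in front of the work surface, level with it; the furniture and walls round the work are solid. World frame = base frame: x ahead of the robot, y to its left, z up, the work surface at z = 0. Lengths are in m, angles in rad, forces in N, time in s.
With the tool pointing down it reaches from about 0.35 to 0.975 m from the base axis. Payload 4.9 kg.
Tool frame: the origin (TCP) lies midway between the tips of the shut fingers; the grasp point (between the pads) lies 19 mm behind it; z points along the fingers, y is the line along which they close (so a half turn about z gives the same grasp; the last joint's range is limited). The gripper opens to 85 mm and grips with 20 to 120 N. Pads are 22 mm wide; open, the fingers measure 114 mm over their backs; the gripper's body (76 mm by 85 mm) begins 54 mm behind the grasp point. The pads swing forward as they close: fully open they stand 13 mm farther back than shut.
Start: joints at [1.149, 0.053, 1.613, -0, 1.476, -0.119], TCP at [0.186, 0.597, 0.231] pointing down, gripper open.
Joint ranges: [-3.01, 3.01], [-1.01, 2.22], [0.06, 2.58], [-1.02, 4.17], [0.09, 2.62], [-3.14, 3.14]. Speed limits (rad/s): [2.57, 2.57, 3.14, 3.14, 3.14, 3.14].

### API

Orientations are given as a rotation vector (axis times angle).
In Python, from station import ctrl gives the robot as it stands.
- The arm moves only by the tool step_arm, never from a script. Its argument "targets" is a list of rows, each an object with "travel": the shift along the world's x, y, z as a fraction of full scale, a list of three; "angular": the turn, a rotation vector about the world's x, y, z as a fraction of full scale, a list of three; "gripper": the opening, from 0 (shut) to 1 (fully open). In form: [{"travel": [x, y, z], "angular": [rx, ry, rz], "gripper": gripper}, ...]. A call has 1 to 10 rows; each row is the pose to reach, as a shift and turn from the pose commanded when the call began; what a row does not reach only later rows make up. Full scale, the value 1, is 0.6 m for a shift and pi/4 rad for a turn. A row lasts 1/10 s, in which the tool goes at most 50 mm and 8.59 degrees, less where a joint would pass 70% of its speed; a pose out of reach is approached as far as the arm can. A call with a number of a shift or a turn outside -1 to 1 is refused whole. A call with a gripper value outside its range is refused whole. The fingers move at their own pace and stop on an object; "squeeze" is the grip in N (left out, the last holds). Time passes only in rows, so rows that repeat a pose let the fingers close. It gives the time, the measured TCP pose, the force, the opening and the grip force at its end, in the units of the state.
- ctrl.get_obs(): the state, without advancing time (a new reading comes with each control period).
- ctrl.get_image(name): name is "side" or "top" or "wrist"; returns a dict with "img" (384x512x3 uint8, red, green, blue), "fx", "fy", "cx", "cy" (pixels), "rvec" (rotation vector, rad) and "tvec" (3), from world to camera coordinates, as OpenCV has them. Camera axes: x right, y down, z forward; pixel columns grow to the right and rows downward; lengths in m; the calibration is good to about 2 mm. The wrist camera is an equidistant fisheye: a pixel r from the principal point sees the ray r / f radians off the axis. A picture is of the moment at which its call begins. There is no depth.
- ctrl.finish_job(): hands the job in; it is judged then, once.
The state is a dict: "t": time; "q": joint angles; "dq": joint speeds; "effort": joint torques, N m; "tool_pos": TCP position; "tool_rot": TCP orientation; "contact_force": force on the tool from outside, world axes, zero at the start; "wrist_torque": the same for the moment, N m; "opening": finger opening in m; "grip_force": force on a finger pad.
Only numpy, scipy, OpenCV 4.12 (cv2) and the standard library are available. Lean on these libraries where they do the work, as an engineer would, in place of code of your own. Each camera call takes 0.05 s, during which the arm holds its last target. There are 200 camera calls.

### The job

The three look-alike closed screw tins on the desk are one nearly empty, one about half full and one full; heft them to tell which is which. Set the nearly empty one gently in the rack well whose label shows a nearly empty tin and the half-full one in the well whose label shows a half-full tin, both right down on the bottom and let go, and finish with the full tin still in the gripper, held upright and still about 20 cm above the desk and not let go. Keep the tins upright and do not disturb the loose tools and the screw tray beside the work.

Things in the scene. Friction and masses are not known exactly. Their poses are not given: they have to be found in the camera images.
- tin_a: closed round bare-metal slip-lid tin with a blank paper sleeve, 54 mm across, 70 mm tall, loose, upright on the desk in front of the rack. Origin: centre of its underside, z up. The three look alike; only weight tells them apart: about 130 g nearly empty, 340 g half full, 600 g full, each give or take 15 percent. Neither name nor place tells which is which. Contents have 2 mm of play
- tin_b: closed round bare-metal slip-lid tin with a blank paper sleeve, 54 mm across, 70 mm tall, loose, upright on the desk in front of the rack. Origin: centre of its underside, z up. The three look alike; only weight tells them apart: about 130 g nearly empty, 340 g half full, 600 g full, each give or take 15 percent. Neither name nor place tells which is which. Contents have 2 mm of play
- tin_c: closed round bare-metal slip-lid tin with a blank paper sleeve, 54 mm across, 70 mm tall, loose, upright on the desk in front of the rack. Origin: centre of its underside, z up. The three look alike; only weight tells them apart: about 130 g nearly empty, 340 g half full, 600 g full, each give or take 15 percent. Neither name nor place tells which is which. Contents have 2 mm of play
- rack: grey rack fixed to the desk, 86 mm deep (x), 312 mm long (y), 22 mm high, three round wells along y, 96 mm apart; nothing on it stands over 27 mm. A sloped label rail along its front reaches 77 mm towards the robot (-x) from the origin; its cards show a tin, left (+y) to right: almost empty, half filled, filled. Origin: centre of its underside; z up, +x away from the robot
- well_low (a point): left-hand (+y) well of the rack, label card nearly empty; its centre on the well's floor, rack axes. The well is 60 mm across at the bottom (3 mm of play all round a tin, rim chamfered 3 mm) and 14 mm deep; a fully seated tin's origin coincides with this point
- well_half (a point): middle well of the rack, label card half filled; its centre on the well's floor, rack axes. The well is 60 mm across at the bottom (3 mm of play all round a tin, rim chamfered 3 mm) and 14 mm deep; a fully seated tin's origin coincides with this point
- well_full (a point): right-hand (-y) well of the rack, label card filled, the full tin's own place, stays empty here; its centre on the well's floor, rack axes. The well is 60 mm across at the bottom (3 mm of play all round a tin, rim chamfered 3 mm) and 14 mm deep; a fully seated tin's origin coincides with this point
- screw_tray: bystander: shallow cream tray with screws, 98 x 66 x 20 mm, loose on the desk to the left; origin: centre of its underside
- side_cutter: bystander: side-cutting pliers with green handles, 161 x 53 x 13 mm, lying loose on the desk to the left; origin: centre of its underside
- driver_a: bystander: small screwdriver with an orange handle, 145 x 18 x 17 mm, lying loose on the desk to the right; origin: centre of its underside
Mind the look-alikes: they are no part of the job. What is shaped like the tin_c but orange or yellow is not meant.

How it is judged:
At the end, for the whole second after the job is handed in: Nearly empty tin in the left well, half-full tin in the middle well: within 6 mm of its centre and 3 mm of its floor, upright, at rest, let go. Full tin gripped, its underside over 150 mm above the desk, upright within 0.25 rad, still, touching neither rack nor tins (((horizontal distance between tin_a and well_low below 0.006 m and z of tin_a in the frame of well_low below 0.003 m and angle between tin_a's own z axis and vertical below 0.06 rad and contact force between the fingers and tin_a below 0.1 N and linear speed of tin_a below 0.02 m/s and contact force between tin_a and rack below 2.1 N) or (horizontal distance between tin_b and well_low below 0.006 m and z of tin_b in the frame of well_low below 0.003 m and angle between tin_b's own z axis and vertical below 0.06 rad and contact force between the fingers and tin_b below 0.1 N and linear speed of tin_b below 0.02 m/s and contact force between tin_b and rack below 2.1 N) or (horizontal distance between tin_c and well_low below 0.006 m and z of tin_c in the frame of well_low below 0.003 m and angle between tin_c's own z axis and vertical below 0.06 rad and contact force between the fingers and tin_c below 0.1 N and linear speed of tin_c below 0.02 m/s and contact force between tin_c and rack below 2.1 N)) and ((horizontal distance between tin_a and well_half below 0.006 m and z of tin_a in the frame of well_half below 0.003 m and angle between tin_a's own z axis and vertical below 0.06 rad and contact force between the fingers and tin_a below 0.1 N and linear speed of tin_a below 0.02 m/s and contact force between tin_a and rack between 2.1 and 4.4 N) or (horizontal distance between tin_b and well_half below 0.006 m and z of tin_b in the frame of well_half below 0.003 m and angle between tin_b's own z axis and vertical below 0.06 rad and contact force between the fingers and tin_b below 0.1 N and linear speed of tin_b below 0.02 m/s and contact force between tin_b and rack between 2.1 and 4.4 N) or (horizontal distance between tin_c and well_half below 0.006 m and z of tin_c in the frame of well_half below 0.003 m and angle between tin_c's own z axis and vertical below 0.06 rad and contact force between the fingers and tin_c below 0.1 N and linear speed of tin_c below 0.02 m/s and contact force between tin_c and rack between 2.1 and 4.4 N)) and ((height (world z) of tin_a above 0.15 m and angle between tin_a's own z axis and vertical below 0.25 rad and linear speed of tin_a below 0.03 m/s and contact force between the fingers and tin_a above 1 N and contact force between tin_a and rack below 0.05 N and contact force between tin_a and tin_b below 0.05 N and contact force between tin_a and tin_c below 0.05 N) or (height (world z) of tin_b above 0.15 m and angle between tin_b's own z axis and vertical below 0.25 rad and linear speed of tin_b below 0.03 m/s and contact force between the fingers and tin_b above 1 N and contact force between tin_b and rack below 0.05 N and contact force between tin_b and tin_a below 0.05 N and contact force between tin_b and tin_c below 0.05 N) or (height (world z) of tin_c above 0.15 m and angle between tin_c's own z axis and vertical below 0.25 rad and linear speed of tin_c below 0.03 m/s and contact force between the fingers and tin_c above 1 N and contact force between tin_c and rack below 0.05 N and contact force between tin_c and tin_a below 0.05 N and contact force between tin_c and tin_b below 0.05 N))); the arm keeps its last pose, push and grip.
It fails at once if a tin is tipped over (more than 0.7 rad) (angle between any of tin_a, tin_b, tin_c's own z axis and vertical above 0.7 rad).
It fails at once if a tin is dropped or rammed into the rack (more than 60 N) (contact force between any of tin_a, tin_b, tin_c and rack above 60 N).
It fails at once if the tray, the side cutters or the screwdriver are moved by more than 30 mm (distance of any of screw_tray, side_cutter, driver_a from where it was at the start of the episode above 0.03 m).
It also fails if it takes over 72 s, if anything falls off the work surface, if the arm or the gripper's body presses on something with over 40 N, if the wrist force passes 120 N, or if a joint passes its speed limit or range.

## Working session

There is one attempt and no reset: what is moved stays moved. The work goes in short steps, Python scripts to look and compute and a tool call to move; the robot and the scene stay as the last step left them, time stands still between calls to the robot, and variables do not carry over. Pictures are saved under pics/ and viewed, at most 10 in all, crops included, and the job is handed in when it is done.

Besides the shell and the picture viewer there is one more tool, called after "Call:" by a JSON object that holds its "op" and its "data". step_arm: Moves the arm, as the interface text tells. Its arguments: {"type":"object","properties":{"targets":{"type":"array"},"squeeze":{"type":"number"}},"required":["targets"]}

```bash
mkdir -p pics
cat > h.py <<'E'
import numpy as np, cv2
from station import ctrl
def get(n,f=None):
    d=ctrl.get_image(n)
    if f: cv2.imwrite('pics/'+f,d['img'][:,:,::-1])
    return d
def ray(d,u,v):
    R=cv2.Rodrigues(np.array(d['rvec'],float))[0]; t=np.array(d['tvec'],float)
    return -R.T@t, R.T@np.array([(u-d['cx'])/d['fx'],(v-d['cy'])/d['fy'],1.])
def plane(d,u,v,z):
    c,r=ray(d,u,v); return c+r*(z-c[2])/r[2]
def proj(d,p):
    R=cv2.Rodrigues(np.array(d['rvec'],float))[0]; x=R@np.array(p,float)+np.array(d['tvec'],float)
    return x[0]/x[2]*d['fx']+d['cx'],x[1]/x[2]*d['fy']+d['cy']
E
python3 - <<'E'
from h import *
a=get('top','top0.png');b=get('side','side0.png')
im=np.hstack([a['img'],b['img']])
for d in(a,b):print(d['fx'],d['cx'],d['cy'],ray(d,256,192))
print(ctrl.get_obs())
E
```

```text
494.0170618351198 258.286311104883 188.3679699042107 (array([ 0.49609479, -0.00738229,  1.13681002]), array([ 0.04242497,  0.01301216, -0.99905269]))
363.47736770554866 260.30872836225467 195.52664519994704 (array([ 0.37033996, -0.72454264,  0.52083297]), array([ 0.21521483,  0.82506375, -0.52267297]))
{'t': 0.1, 'q': array([ 1.14897455e+00,  5.32882191e-02,  1.61414702e+00, -2.57555751e-06,
        1.47601492e+00, -1.18991041e-01]), 'dq': array([-0.00015937, -0.0002066 , -0.00391065,  0.00054916, -0.00059857,
        0.00080253]), 'effort': array([ 3.98079555e-04, -3.94897127e+01, -3.71366179e+01, -1.12622895e-04,
        3.83242004e-03,  2.64007184e-06]), 'tool_pos': array([0.18615219, 0.59604393, 0.23019337]), 'tool_rot': array([-4.73794811e-01, -3.10515911e+00,  2.81237687e-03]), 'contact_force': array([ 0.10493179, -0.08885192, -0.69792448]), 'wrist_torque': array([-0.03017319,  0.02199967, -0.00836282]), 'grip_force': 0.0, 'opening': 0.08544295457543272}
```

View pics/top0.png

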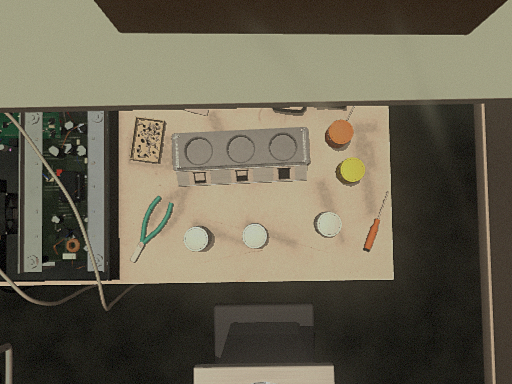

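View pics/side0.png

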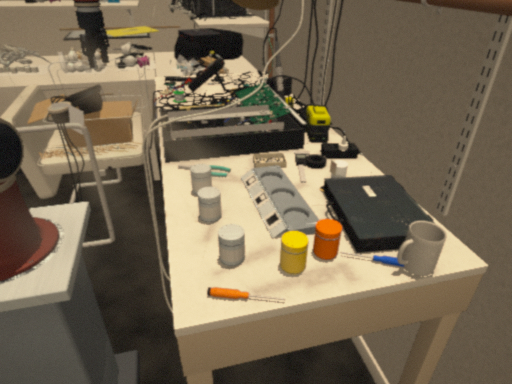

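The white-topped, bare-metal tins are at top (196,239), (255,236) and (328,224). The orange (340,132) and yellow (351,170) tins are the look-alikes. The rack wells are at (198,151), (241,149) and (283,147). I'll measure these and confirm them in one crop.

Run:
```python
from h import *
a=get('top');b=get('side')
img=a['img'];hsv=cv2.cvtColor(img,cv2.COLOR_RGB2HSV)
for n,(u,v) in dict(L=(196,239),M=(255,236),R=(328,224)).items():
    r=20;c=img[v-r:v+r,u-r:u+r].astype(int)
    m=((c[:,:,0]-c[:,:,2]<22)&(c.sum(2)>330)).astype(np.uint8)
    m=cv2.morphologyEx(m,cv2.MORPH_OPEN,np.ones((3,3)))
    k=max(cv2.findContours(m,0,1)[0],key=cv2.contourArea)
    (x,y),rr=cv2.minEnclosingCircle(k);e=cv2.fitEllipse(k)
    p=plane(a,x+u-r,y+v-r,.07);q=plane(a,e[0][0]+u-r,e[0][1]+v-r,.07);print(n,x+u-r,y+v-r,rr,e,p,q,[proj(b,[*q[:2],z]) for z in(0,.07)])
g=cv2.cvtColor(img,cv2.COLOR_RGB2GRAY)
up=cv2.resize(g[120:195,165:320],None,fx=4,fy=4,interpolation=cv2.INTER_CUBIC)
C=cv2.HoughCircles(up,cv2.HOUGH_GRADIENT,1,120,param1=100,param2=20,minRadius=45,maxRadius=66)
vis=cv2.cvtColor(up,cv2.COLOR_GRAY2BGR)
for x,y,r in C[0]:
    cv2.circle(vis,(int(x),int(y)),int(r),(0,0,255),1);u=x/4-.375+165;v=y/4-.375+120;print(u,v,r/4,plane(a,u,v,.022))
# rack top edges by threshold
t=cv2.resize(img[200:255,165:355],None,fx=3.26,fy=3.26,interpolation=cv2.INTER_CUBIC)[:,:620,::-1]
s=cv2.resize(b['img'][150:300,180:335],None,fx=2,fy=2)[:,:,::-1]
o=np.zeros((300+t.shape[0],800,3),np.uint8);o[:300,:620]=vis;o[300:300+t.shape[0],:t.shape[1]]=t
cv2.imwrite('pics/c1.png',o)
for (u,v) in((340,132),(351,170)):print(plane(a,u,v,.07))
for (u,v) in((148,120),(165,120),(134,162)):print('tray',plane(a,u,v,.02))
for (u,v) in((160,197),(173,204),(135,262),(366,250),(387,192)):print(plane(a,u,v,.01))
```

```text
L 197.0 235.5 10.111974716186523 ((20.67607879638672, 16.195728302001953), (13.757208824157715, 19.041593551635742), 112.10467529296875) [0.44993943 0.13527467 0.07      ] [0.45060491 0.13596559 0.07      ] [(np.float64(205.16599806235314), np.float64(190.87126801887274)), (np.float64(203.42465215441698), np.float64(168.24106589500624))]
M 252.7272720336914 233.45454597473145 9.38621711730957 ((17.30423927307129, 16.682668685913086), (12.809091567993164, 17.98999786376953), 67.45130157470703) [0.45222447 0.01513734 0.07      ] [0.45389649 0.0160193  0.07      ] [(np.float64(212.94130300569708), np.float64(215.19855744874843)), (np.float64(211.33840454421215), np.float64(191.06556673987464))]
R 323.0 221.0 5.831051826477051 ((14.781612396240234, 17.136707305908203), (5.028304100036621, 11.172463417053223), 20.81258773803711) [ 0.47628749 -0.13659223  0.07      ] [ 0.47600225 -0.13611559  0.07      ] [(np.float64(233.84681626142273), np.float64(253.47100337353638)), (np.float64(233.03092120660787), np.float64(227.37857396612768))]
198.25 150.25 14.475 [0.64070572 0.13658103 0.022     ]
240.75 149.25 12.675 [0.64114333 0.04002109 0.022     ]
282.25 146.75 14.075 [ 0.64504287 -0.05420879  0.022     ]
[ 0.66842146 -0.17816017  0.07      ]
[ 0.58524331 -0.19974793  0.07      ]
tray [0.71259336 0.25089083 0.02      ]
tray [0.71182885 0.2120028  0.02      ]
tray [0.6168948  0.28345848 0.02      ]
[0.5365255  0.22693378 0.01      ]
[0.51999064 0.19732216 0.01      ]
[0.38981214 0.28502553 0.01      ]
[ 0.40790343 -0.23953849  0.01      ]
[ 0.5384816  -0.29103959  0.01      ]
```

View pics/c1.png

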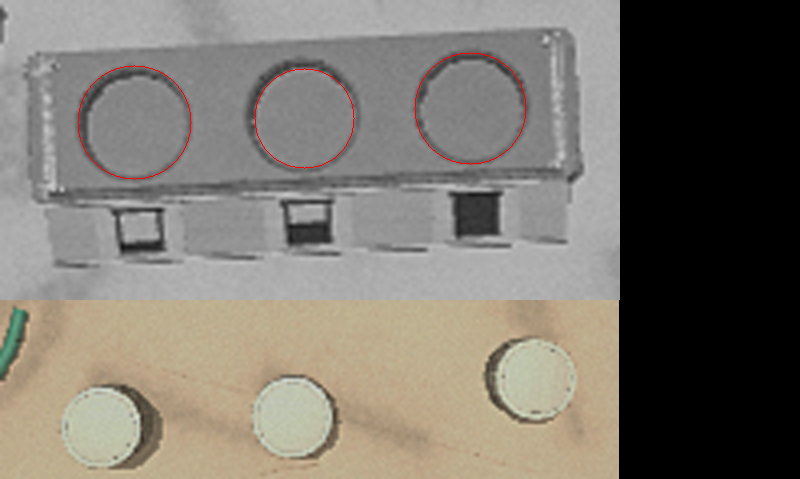

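The crop confirms three pale-lidded tins in the front row. The label cards read nearly empty, half and full from left to right. Next I refine the centres and cross-check them in the side view.

Run:
```python
from h import *
a=get('top');b=get('side')
def hough(img,u,v,r,z,lo,hi,s=6):
    g=cv2.cvtColor(img,cv2.COLOR_RGB2GRAY)[v-r:v+r,u-r:u+r]
    g=cv2.GaussianBlur(cv2.resize(g,None,fx=s,fy=s,interpolation=cv2.INTER_CUBIC),(0,0),3)
    C=cv2.HoughCircles(g,cv2.HOUGH_GRADIENT_ALT,1,400,param1=80,param2=.5,minRadius=int(lo*s),maxRadius=int(hi*s))
    if C is None: return None
    x,y,R=C[0][0]; x=(x+.5)/s-.5+u-r; y=(y+.5)/s-.5+v-r
    return x,y,R/s,plane(a,x,y,z)
for n,(u,v) in dict(L=(196,239),M=(255,236),R=(328,224)).items():
    p=hough(a['img'],u,v,20,.07,10,15)
    print(n,p, p and [proj(b,[*p[3][:2],z]) for z in(0,.07)])
for n,(u,v) in dict(l=(198,150),h=(241,148),f=(283,147)).items():
    print(n,hough(a['img'],u,v,22,.022,12,16))
vis=cv2.resize(b['img'][150:290,170:340],None,fx=4,fy=4,interpolation=cv2.INTER_CUBIC)[:,:,::-1].copy()
def circ(x,y,z,r,c):
    pts=np.array([proj(b,[x+r*np.cos(t),y+r*np.sin(t),z]) for t in np.linspace(0,6.28,60)])
    cv2.polylines(vis,[np.int32((pts-[170,150]+.5)*4)],True,c,1)
for x,y in((.6407,.1366),(.6429,.0412),(.645,-.0542)):circ(x,y,.022,.033,(0,0,255))
for u,v in((196.3,238.7),(254.9,235.9),(328.7,224.3)):
    p=plane(a,u,v,.07);print(p);circ(p[0],p[1],.07,.027,(255,0,0));circ(p[0],p[1],0,.027,(0,255,0))
cv2.imwrite('pics/s1.png',vis)
```

```text
L None None
M (np.float32(254.75), np.float32(236.41666), np.float32(13.653168), array([0.4457956 , 0.01089488, 0.07      ])) [(np.float64(209.9766492611452), np.float64(216.81528899649913)), (np.float64(208.23401063965997), np.float64(192.58306925578788))]
R (np.float32(328.25), np.float32(223.58333), np.float32(11.993613), array([ 0.47054098, -0.14773902,  0.07      ])) [(np.float64(232.39797556312527), np.float64(257.42958223506855)), (np.float64(231.49672139059038), np.float64(231.15593810099247))]
l (np.float32(197.91667), np.float32(150.25), np.float32(13.858445), array([0.64072018, 0.13733866, 0.022     ]))
h (np.float32(240.25), np.float32(148.75), np.float32(14.353111), array([0.64230538, 0.0411375 , 0.022     ]))
f (np.float32(282.58334), np.float32(147.08333), np.float32(12.451827), array([ 0.6442685 , -0.05494888,  0.022     ]))
[0.44309809 0.13686473 0.07      ]
[0.4468977  0.01055261 0.07      ]
[ 0.46898581 -0.14866755  0.07      ]
```

View pics/s1.png

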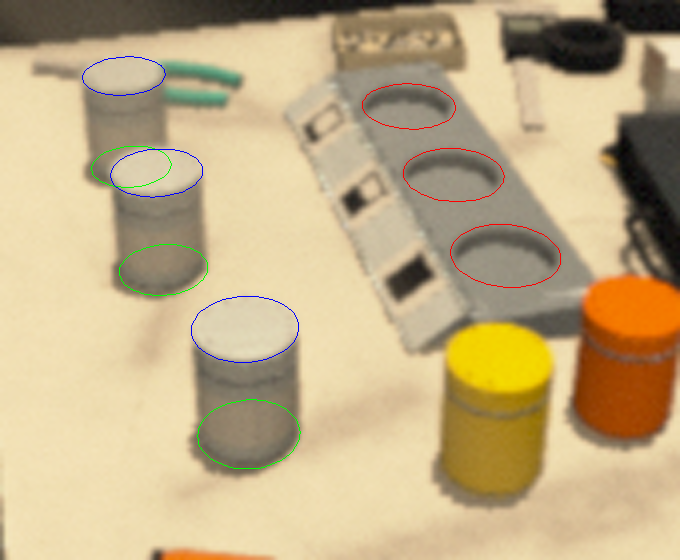

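Call:
{"op": "step_arm", "data": {"targets": [{"travel": [0.428, -0.767, 0], "angular": [0, 0, 0.39], "gripper": 1}, {"travel": [0.428, -0.767, 0], "angular": [0, 0, 0.39], "gripper": 1}, {"travel": [0.428, -0.767, 0], "angular": [0, 0, 0.39], "gripper": 1}, {"travel": [0.428, -0.767, 0], "angular": [0, 0, 0.39], "gripper": 1}, {"travel": [0.428, -0.767, 0], "angular": [0, 0, 0.39], "gripper": 1}, {"travel": [0.428, -0.767, 0], "angular": [0, 0, 0.39], "gripper": 1}, {"travel": [0.428, -0.767, 0], "angular": [0, 0, 0.39], "gripper": 1}, {"travel": [0.428, -0.767, 0], "angular": [0, 0, 0.39], "gripper": 1}, {"travel": [0.428, -0.767, 0], "angular": [0, 0, 0.39], "gripper": 1}, {"travel": [0.428, -0.767, 0], "angular": [0, 0, 0.39], "gripper": 1}], "squeeze": 40}}

```text
t: 1.3
tool_pos: [0.43, 0.1591, 0.2316]
tool_rot: [-0.006, 3.14, 0.001]
contact_force: [0.5, 1.1, -0.5]
opening: 0.0853
grip_force: 0.0
```

Call:
{"op": "step_arm", "data": {"targets": [{"travel": [0, 0, 0], "angular": [0, 0, 0], "gripper": 1}, {"travel": [0, 0, 0], "angular": [0, 0, 0], "gripper": 1}]}}

```text
t: 1.5
tool_pos: [0.4297, 0.1601, 0.2313]
tool_rot: [0.001, -3.141, -0.001]
contact_force: [-1.1, 1.0, -0.0]
opening: 0.0853
grip_force: 0.0
```

Call:
{"op": "step_arm", "data": {"targets": [{"travel": [0.022, -0.0385, 0], "angular": [0, 0, 0], "gripper": 1}, {"travel": [0.022, -0.0385, -0.08], "angular": [0, 0, 0], "gripper": 1}, {"travel": [0.022, -0.0385, -0.15], "angular": [0, 0, 0], "gripper": 1}, {"travel": [0.022, -0.0385, -0.21], "angular": [0, 0, 0], "gripper": 1}, {"travel": [0.022, -0.0385, -0.26], "angular": [0, 0, 0], "gripper": 1}, {"travel": [0.022, -0.0385, -0.3], "angular": [0, 0, 0], "gripper": 1}, {"travel": [0.022, -0.0385, -0.325], "angular": [0, 0, 0], "gripper": 1}, {"travel": [0.022, -0.0385, -0.335], "angular": [0, 0, 0], "gripper": 1}, {"travel": [0.022, -0.0385, -0.335], "angular": [0, 0, 0], "gripper": 1}]}}

```text
t: 2.4
tool_pos: [0.4416, 0.139, 0.0296]
tool_rot: [0.009, -3.14, 0.0]
contact_force: [0.3, 0.3, 0.1]
opening: 0.0851
grip_force: 0.0
```

Call:
{"op": "step_arm", "data": {"targets": [{"travel": [0, 0, 0], "angular": [0, 0, 0], "gripper": 0.55}, {"travel": [0, 0, 0], "angular": [0, 0, 0], "gripper": 0.5}, {"travel": [0, 0, 0], "angular": [0, 0, 0], "gripper": 0.4}, {"travel": [0, 0, 0], "angular": [0, 0, 0], "gripper": 0.4}, {"travel": [0, 0, 0], "angular": [0, 0, 0], "gripper": 0.4}, {"travel": [0, 0, 0], "angular": [0, 0, 0], "gripper": 0.4}]}}

```text
t: 3.0
tool_pos: [0.4441, 0.1383, 0.0321]
tool_rot: [-0.005, 3.139, 0.002]
contact_force: [-1.0, 0.9, 6.3]
opening: 0.0536
grip_force: 42.7
```

Call:
{"op": "step_arm", "data": {"targets": [{"travel": [0, 0, 0.03], "angular": [0, 0, 0], "gripper": 0.4}, {"travel": [0, 0, 0.08], "angular": [0, 0, 0], "gripper": 0.4}, {"travel": [0, 0, 0.13], "angular": [0, 0, 0], "gripper": 0.4}, {"travel": [0, 0, 0.16], "angular": [0, 0, 0], "gripper": 0.4}, {"travel": [0, 0, 0.16], "angular": [0, 0, 0], "gripper": 0.4}, {"travel": [0, 0, 0.16], "angular": [0, 0, 0], "gripper": 0.4}, {"travel": [0, 0, 0.16], "angular": [0, 0, 0], "gripper": 0.4}, {"travel": [0, 0, 0.16], "angular": [0, 0, 0], "gripper": 0.4}]}}

```text
t: 3.8
tool_pos: [0.4415, 0.1376, 0.1244]
tool_rot: [0.005, -3.138, 0.001]
contact_force: [-0.1, -0.6, -1.4]
opening: 0.0537
grip_force: 42.6
```

Call:
{"op": "step_arm", "data": {"targets": [{"travel": [0, 0, 0], "angular": [0, 0, 0], "gripper": 0.4}, {"travel": [0, 0, 0], "angular": [0, 0, 0], "gripper": 0.4}]}}

```text
t: 4.0
tool_pos: [0.4422, 0.1378, 0.1256]
tool_rot: [0.006, -3.14, 0.0]
contact_force: [-0.4, -0.3, -0.9]
opening: 0.0535
grip_force: 42.6
```

Call:
{"op": "step_arm", "data": {"targets": [{"travel": [0, 0, 0], "angular": [0, 0, 0], "gripper": 0.4}, {"travel": [0, 0, 0], "angular": [0, 0, 0], "gripper": 0.4}]}}

```text
t: 4.2
tool_pos: [0.4426, 0.1379, 0.1262]
tool_rot: [0.006, -3.141, 0.0]
contact_force: [-0.2, 0.3, -1.4]
opening: 0.0538
grip_force: 42.6
```

Call:
{"op": "step_arm", "data": {"targets": [{"travel": [0, 0, 0], "angular": [0, 0, 0], "gripper": 0.4}, {"travel": [0, 0, 0], "angular": [0, 0, 0], "gripper": 0.4}]}}

```text
t: 4.4
tool_pos: [0.4427, 0.1379, 0.1264]
tool_rot: [-0.005, 3.141, 0.0]
contact_force: [1.3, 1.0, -1.2]
opening: 0.0537
grip_force: 42.6
```

Run:
```python
from h import *
F=[]
for i in range(5):
    F.append(ctrl.get_obs()['contact_force']);d=get('side','s2.png' if i==0 else None)
print(np.round(F,2)); o=ctrl.get_obs();print(o['effort'],o['t'],o['tool_pos'])
```

```text
[[ 1.26  1.01 -1.25]
 [ 0.04  0.27 -2.18]
 [-0.35  0.44 -1.4 ]
 [ 0.24 -0.88 -0.7 ]
 [-0.88  0.44 -0.62]]
[-1.54681461e-04 -2.44065338e+01 -3.58236730e+01 -3.15095767e-04
  4.91359933e-04  8.46549284e-06] 4.65 [0.44261776 0.13784692 0.12632671]
```

Tin L weighs about 1.2 N, so it is the nearly empty one and goes to the left well.

Call:
{"op": "step_arm", "data": {"targets": [{"travel": [0.04, 0, 0], "angular": [0, 0, 0], "gripper": 0.4}, {"travel": [0.1, 0, 0], "angular": [0, 0, 0], "gripper": 0.4}, {"travel": [0.16, 0, 0], "angular": [0, 0, 0], "gripper": 0.4}, {"travel": [0.22, 0, 0], "angular": [0, 0, 0], "gripper": 0.4}, {"travel": [0.28, 0, 0], "angular": [0, 0, 0], "gripper": 0.4}, {"travel": [0.32, 0, 0], "angular": [0, 0, -0.01], "gripper": 0.4}, {"travel": [0.33, 0, -0.04], "angular": [0, 0, 0], "gripper": 0.4}, {"travel": [0.33, 0, -0.08], "angular": [0, 0, 0], "gripper": 0.4}, {"travel": [0.33, 0, -0.1], "angular": [0, 0, 0], "gripper": 0.4}, {"travel": [0.33, 0, -0.1], "angular": [0, 0, 0], "gripper": 0.4}]}}

```text
t: 5.65
tool_pos: [0.6385, 0.1377, 0.0633]
tool_rot: [0.006, -3.136, 0.001]
contact_force: [-0.7, 0.2, -1.7]
opening: 0.0538
grip_force: 42.7
```

Call:
{"op": "step_arm", "data": {"targets": [{"travel": [0, 0, 0], "angular": [0, 0, 0], "gripper": 0.4}, {"travel": [0, 0, 0], "angular": [0, 0, 0], "gripper": 0.4}, {"travel": [0, 0, 0], "angular": [0, 0, 0], "gripper": 0.4}]}}

```text
t: 5.95
tool_pos: [0.6416, 0.138, 0.0681]
tool_rot: [-0.006, 3.139, 0.0]
contact_force: [0.5, 0.1, -0.8]
opening: 0.0536
grip_force: 42.7
```

Run:
```python
from h import *
b=get('side');a=get('top');o=ctrl.get_obs();print(o['tool_pos'],o['contact_force'])
vis=cv2.resize(b['img'][110:230,220:320],None,fx=5,fy=5,interpolation=cv2.INTER_CUBIC)[:,:,::-1].copy()
x,y,z=o['tool_pos'];z-=.031
for zz,r,X,Y,c in((z,.027,x,y,(0,255,0)),(z+.07,.027,x,y,(255,0,0)),(.022,.033,.6407,.137,(0,0,255))):
    pts=np.array([proj(b,[X+r*np.cos(t),Y+r*np.sin(t),zz]) for t in np.linspace(0,6.28,60)])
    cv2.polylines(vis,[np.int32((pts-[220,110]+.5)*5)],True,c,1)
cv2.imwrite('pics/s3.png',vis)
```

```text
[0.64127402 0.13794318 0.06757945] [ 0.27620938  1.61186451 -1.5289827 ]
```

View pics/s3.png

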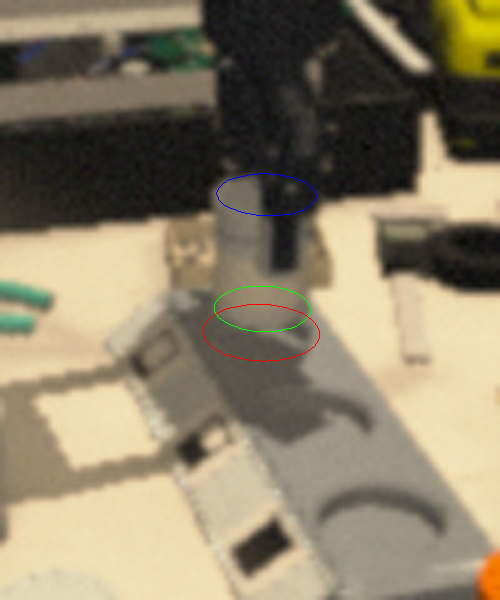

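The held tin sits over the left well and lines up with the predicted circles. I lower it gently.

Call:
{"op": "step_arm", "data": {"targets": [{"travel": [0, 0, -0.01], "angular": [0, 0, 0], "gripper": 0.4}, {"travel": [0, 0, -0.02], "angular": [0, 0, 0], "gripper": 0.4}, {"travel": [0, 0, -0.026], "angular": [0, 0, 0], "gripper": 0.4}, {"travel": [0, 0, -0.031], "angular": [0, 0, 0], "gripper": 0.4}, {"travel": [0, 0, -0.035], "angular": [0, 0, 0], "gripper": 0.4}, {"travel": [0, 0, -0.038], "angular": [0, 0, 0], "gripper": 0.4}, {"travel": [0, 0, -0.04], "angular": [0, 0, 0], "gripper": 0.4}, {"travel": [0, 0, -0.04], "angular": [0, 0, 0], "gripper": 0.4}, {"travel": [0, 0, -0.04], "angular": [0, 0, 0], "gripper": 0.4}]}}

```text
t: 6.95
tool_pos: [0.6408, 0.1378, 0.0425]
tool_rot: [-0.005, 3.141, -0.0]
contact_force: [-0.1, -1.0, -0.6]
opening: 0.0537
grip_force: 42.7
```

Call:
{"op": "step_arm", "data": {"targets": [{"travel": [0, 0, -0.003], "angular": [0, 0, 0], "gripper": 0.4}, {"travel": [0, 0, -0.005], "angular": [0, 0, 0], "gripper": 0.4}, {"travel": [0, 0, -0.005], "angular": [0, 0, 0], "gripper": 0.4}]}}

```text
t: 7.25
tool_pos: [0.6409, 0.1379, 0.0402]
tool_rot: [-0.006, 3.141, -0.0]
contact_force: [-2.7, -0.8, 4.1]
opening: 0.0535
grip_force: 43.1
```

Call:
{"op": "step_arm", "data": {"targets": [{"travel": [0, 0, 0], "angular": [0, 0, 0], "gripper": 0.7}, {"travel": [0, 0, 0], "angular": [0, 0, 0], "gripper": 1}, {"travel": [0, 0, 0], "angular": [0, 0, 0], "gripper": 1}, {"travel": [0, 0, 0], "angular": [0, 0, 0], "gripper": 1}, {"travel": [0, 0, 0], "angular": [0, 0, 0], "gripper": 1}, {"travel": [0, 0, 0.05], "angular": [0, 0, 0], "gripper": 1}, {"travel": [0, 0, 0.11], "angular": [0, 0, 0], "gripper": 1}, {"travel": [0, 0, 0.18], "angular": [0, 0, 0], "gripper": 1}]}}

```text
t: 8.05
tool_pos: [0.6394, 0.1377, 0.1467]
tool_rot: [0.006, -3.138, 0.0]
contact_force: [0.6, -0.5, -0.1]
opening: 0.0855
grip_force: 0.0
```

Call:
{"op": "step_arm", "data": {"targets": [{"travel": [-0.08, -0.05, 0], "angular": [0, 0, 0], "gripper": 1}, {"travel": [-0.15, -0.1, 0], "angular": [0, 0, 0], "gripper": 1}, {"travel": [-0.22, -0.15, 0], "angular": [0, 0, 0], "gripper": 1}, {"travel": [-0.29, -0.19, 0], "angular": [0, 0, 0], "gripper": 1}, {"travel": [-0.323, -0.212, 0], "angular": [0, 0, 0], "gripper": 1}, {"travel": [-0.323, -0.212, 0], "angular": [0, 0, 0], "gripper": 1}, {"travel": [-0.323, -0.212, 0], "angular": [0, 0, 0], "gripper": 1}, {"travel": [-0.323, -0.212, 0], "angular": [0, 0, 0], "gripper": 1}]}}

```text
t: 8.85
tool_pos: [0.4478, 0.0109, 0.1478]
tool_rot: [-0.006, 3.14, 0.0]
contact_force: [-0.3, -0.2, 0.3]
opening: 0.0855
grip_force: 0.0
```

Run:
```python
from h import *
a=get('top');b=get('side');o=ctrl.get_obs();print(o['tool_pos'],o['contact_force'])
v1=cv2.resize(b['img'][130:230,190:310],None,fx=4,fy=4,interpolation=cv2.INTER_CUBIC)[:,:,::-1].copy()
def circ(im,d,o,s,X,Y,z,r,c):
    pts=np.array([proj(d,[X+r*np.cos(t),Y+r*np.sin(t),z]) for t in np.linspace(0,6.28,60)])
    cv2.polylines(im,[np.int32((pts-o+.5)*s)],True,c,1)
circ(v1,b,[190,130],4,.6407,.137,.078,.027,(255,0,0))
v2=cv2.resize(a['img'][120:185,165:320],None,fx=4,fy=4,interpolation=cv2.INTER_CUBIC)[:,:300,::-1].copy()
circ(v2,a,[165,120],4,.6407,.137,.078,.027,(255,0,0))
out=np.zeros((400,780,3),np.uint8);out[:,:480]=v1;out[:260,480:]=v2
cv2.imwrite('pics/s4.png',out)
```

```text
[0.44775108 0.01106627 0.14760018] [ 0.61622832  0.33307247 -0.26234819]
```

View pics/s4.png

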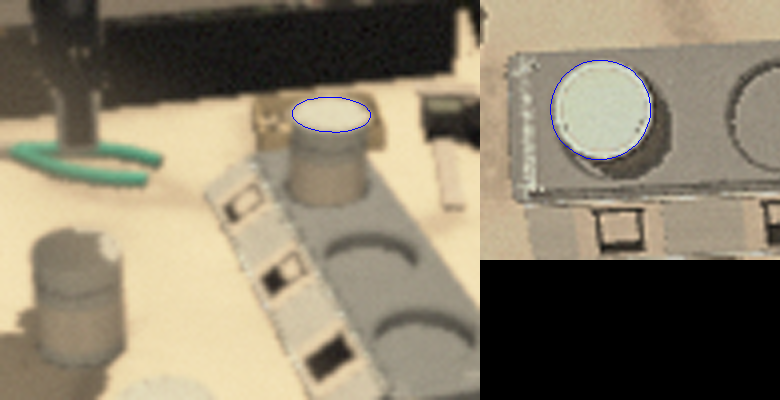

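The first tin is seated in the left well; its lid matches the predicted seated circle in both views. Now the middle tin.

Call:
{"op": "step_arm", "data": {"targets": [{"travel": [-0.001, 0, -0.06], "angular": [0, 0, 0], "gripper": 1}, {"travel": [-0.001, 0, -0.11], "angular": [0, 0, 0], "gripper": 1}, {"travel": [-0.001, 0, -0.15], "angular": [0, 0, 0], "gripper": 1}, {"travel": [-0.001, 0, -0.18], "angular": [0, 0, 0], "gripper": 1}, {"travel": [-0.001, 0, -0.194], "angular": [0, 0, 0], "gripper": 1}, {"travel": [-0.001, 0, -0.194], "angular": [0, 0, 0], "gripper": 1}]}}

```text
t: 9.55
tool_pos: [0.4456, 0.0111, 0.0297]
tool_rot: [0.007, -3.139, -0.001]
contact_force: [-0.5, 0.6, -0.1]
opening: 0.0854
grip_force: 0.0
```

Call:
{"op": "step_arm", "data": {"targets": [{"travel": [0, 0, 0], "angular": [0, 0, 0], "gripper": 0.55}, {"travel": [0, 0, 0], "angular": [0, 0, 0], "gripper": 0.5}, {"travel": [0, 0, 0], "angular": [0, 0, 0], "gripper": 0.4}, {"travel": [0, 0, 0], "angular": [0, 0, 0], "gripper": 0.4}, {"travel": [0, 0, 0], "angular": [0, 0, 0], "gripper": 0.4}, {"travel": [0, 0, 0], "angular": [0, 0, 0], "gripper": 0.4}]}}

```text
t: 10.15
tool_pos: [0.448, 0.0115, 0.0329]
tool_rot: [-0.005, 3.138, 0.003]
contact_force: [-0.5, 5.4, 5.8]
opening: 0.0535
grip_force: 42.9
```

Call:
{"op": "step_arm", "data": {"targets": [{"travel": [0, 0, 0.03], "angular": [0, 0, 0], "gripper": 0.4}, {"travel": [0, 0, 0.08], "angular": [0, 0, 0], "gripper": 0.4}, {"travel": [0, 0, 0.13], "angular": [0, 0, 0], "gripper": 0.4}, {"travel": [0, 0, 0.16], "angular": [0, 0, 0], "gripper": 0.4}, {"travel": [0, 0, 0.16], "angular": [0, 0, 0], "gripper": 0.4}, {"travel": [0, 0, 0.16], "angular": [0, 0, 0], "gripper": 0.4}, {"travel": [0, 0, 0.16], "angular": [0, 0, 0], "gripper": 0.4}, {"travel": [0, 0, 0.16], "angular": [0, 0, 0], "gripper": 0.4}, {"travel": [0, 0, 0.16], "angular": [0, 0, 0], "gripper": 0.4}, {"travel": [0, 0, 0.16], "angular": [0, 0, 0], "gripper": 0.4}]}}

```text
t: 11.15
tool_pos: [0.4458, 0.0107, 0.1261]
tool_rot: [0.005, -3.14, -0.0]
contact_force: [0.5, -0.5, -6.7]
opening: 0.0535
grip_force: 44.9
```

Run:
```python
from h import *
F=[]
for i in range(10):
    F.append(ctrl.get_obs()['contact_force']);d=get('side')
print(np.round(np.mean(F,0),2),np.std(F,0)); o=ctrl.get_obs();print(o['t'],o['tool_pos'])
```

```text
[ 0.01 -0.16 -6.48] [0.37816074 0.45631942 0.45190437]
11.65 [0.44628062 0.01064199 0.12696802]
```

It reads 6.5 N, so this is the full tin and tin R must be the half-full one. I set this one back where it stood.

Call:
{"op": "step_arm", "data": {"targets": [{"travel": [0, 0, -0.05], "angular": [0, 0, 0], "gripper": 0.4}, {"travel": [0, 0, -0.09], "angular": [0, 0, 0], "gripper": 0.4}, {"travel": [0, 0, -0.12], "angular": [0, 0, 0], "gripper": 0.4}, {"travel": [0, 0, -0.14], "angular": [0, 0, 0], "gripper": 0.4}, {"travel": [0, 0, -0.147], "angular": [0, 0, 0], "gripper": 0.4}, {"travel": [0, 0, -0.152], "angular": [0, 0, 0], "gripper": 0.4}, {"travel": [0, 0, -0.156], "angular": [0, 0, 0], "gripper": 0.4}, {"travel": [0, 0, -0.156], "angular": [0, 0, 0], "gripper": 0.4}, {"travel": [0, 0, -0.156], "angular": [0, 0, 0], "gripper": 0.4}]}}

```text
t: 12.55
tool_pos: [0.4469, 0.0106, 0.034]
tool_rot: [-0.005, 3.14, -0.0]
contact_force: [0.3, -0.4, -7.0]
opening: 0.0526
grip_force: 45.6
```

Call:
{"op": "step_arm", "data": {"targets": [{"travel": [0, 0, -0.002], "angular": [0, 0, 0], "gripper": 0.4}, {"travel": [0, 0, -0.003], "angular": [0, 0, 0], "gripper": 0.4}, {"travel": [0, 0, -0.003], "angular": [0, 0, 0], "gripper": 0.4}]}}

```text
t: 12.85
tool_pos: [0.447, 0.0106, 0.033]
tool_rot: [-0.006, 3.141, -0.0]
contact_force: [-5.6, 0.4, 6.9]
opening: 0.053
grip_force: 46.6
```

Call:
{"op": "step_arm", "data": {"targets": [{"travel": [0, 0, 0], "angular": [0, 0, 0], "gripper": 0.7}, {"travel": [0, 0, 0], "angular": [0, 0, 0], "gripper": 1}, {"travel": [0, 0, 0], "angular": [0, 0, 0], "gripper": 1}, {"travel": [0, 0, 0], "angular": [0, 0, 0], "gripper": 1}, {"travel": [0, 0, 0], "angular": [0, 0, 0], "gripper": 1}, {"travel": [0, 0, 0.05], "angular": [0, 0, 0], "gripper": 1}, {"travel": [0, 0, 0.11], "angular": [0, 0, 0], "gripper": 1}, {"travel": [0, 0, 0.18], "angular": [0, 0, 0], "gripper": 1}]}}

```text
t: 13.65
tool_pos: [0.445, 0.0108, 0.1393]
tool_rot: [0.005, -3.139, -0.001]
contact_force: [1.3, -0.1, 1.0]
opening: 0.0854
grip_force: 0.0
```

Call:
{"op": "step_arm", "data": {"targets": [{"travel": [0.01, -0.06, 0], "angular": [0, 0, 0], "gripper": 1}, {"travel": [0.02, -0.13, 0], "angular": [0, 0, 0], "gripper": 1}, {"travel": [0.03, -0.2, 0], "angular": [0, 0, 0], "gripper": 1}, {"travel": [0.0385, -0.25, 0], "angular": [0, 0, 0], "gripper": 1}, {"travel": [0.0385, -0.265, 0], "angular": [0, 0, 0], "gripper": 1}, {"travel": [0.0385, -0.265, 0], "angular": [0, 0, 0], "gripper": 1}, {"travel": [0.0385, -0.265, 0], "angular": [0, 0, 0], "gripper": 1}]}}

```text
t: 14.35
tool_pos: [0.469, -0.1474, 0.1392]
tool_rot: [0.006, -3.141, -0.001]
contact_force: [-0.1, -0.2, -0.4]
opening: 0.0851
grip_force: 0.0
```

Call:
{"op": "step_arm", "data": {"targets": [{"travel": [0, 0, 0], "angular": [0, 0, 0], "gripper": 1}, {"travel": [0, 0, 0], "angular": [0, 0, 0], "gripper": 1}]}}

```text
t: 14.55
tool_pos: [0.4693, -0.1472, 0.1394]
tool_rot: [0.008, -3.142, -0.0]
contact_force: [0.3, -0.0, -0.8]
opening: 0.0857
grip_force: 0.0
```

Call:
{"op": "step_arm", "data": {"targets": [{"travel": [0.001, -0.001, -0.06], "angular": [0, 0, 0], "gripper": 1}, {"travel": [0.001, -0.001, -0.11], "angular": [0, 0, 0], "gripper": 1}, {"travel": [0.001, -0.001, -0.15], "angular": [0, 0, 0], "gripper": 1}, {"travel": [0.001, -0.001, -0.175], "angular": [0, 0, 0], "gripper": 1}, {"travel": [0.001, -0.001, -0.181], "angular": [0, 0, 0], "gripper": 1}, {"travel": [0.001, -0.001, -0.181], "angular": [0, 0, 0], "gripper": 1}]}}

```text
t: 15.15
tool_pos: [0.4697, -0.1483, 0.0306]
tool_rot: [0.007, -3.141, -0.001]
contact_force: [0.7, -0.2, 0.9]
opening: 0.0855
grip_force: 0.0
```

Call:
{"op": "step_arm", "data": {"targets": [{"travel": [0, 0, 0], "angular": [0, 0, 0], "gripper": 0.55}, {"travel": [0, 0, 0], "angular": [0, 0, 0], "gripper": 0.5}, {"travel": [0, 0, 0], "angular": [0, 0, 0], "gripper": 0.4}, {"travel": [0, 0, 0], "angular": [0, 0, 0], "gripper": 0.4}, {"travel": [0, 0, 0], "angular": [0, 0, 0], "gripper": 0.4}, {"travel": [0, 0, 0], "angular": [0, 0, 0], "gripper": 0.4}]}}

```text
t: 15.75
tool_pos: [0.4711, -0.1491, 0.0326]
tool_rot: [-0.005, 3.139, -0.0]
contact_force: [-0.8, 2.5, 6.4]
opening: 0.0529
grip_force: 43.1
```

Call:
{"op": "step_arm", "data": {"targets": [{"travel": [0, 0, 0.03], "angular": [0, 0, 0], "gripper": 0.4}, {"travel": [0, 0, 0.08], "angular": [0, 0, 0], "gripper": 0.4}, {"travel": [0, 0, 0.13], "angular": [0, 0, 0], "gripper": 0.4}, {"travel": [0, 0, 0.18], "angular": [0, 0, 0], "gripper": 0.4}, {"travel": [0, 0, 0.21], "angular": [0, 0, 0], "gripper": 0.4}, {"travel": [0, 0, 0.21], "angular": [0, 0, 0], "gripper": 0.4}, {"travel": [0, 0, 0.21], "angular": [0, 0, 0], "gripper": 0.4}, {"travel": [0, 0, 0.21], "angular": [0, 0, 0], "gripper": 0.4}, {"travel": [0, 0, 0.21], "angular": [0, 0, 0], "gripper": 0.4}, {"travel": [0, 0, 0.21], "angular": [0, 0, 0], "gripper": 0.4}]}}

```text
t: 16.75
tool_pos: [0.4692, -0.1486, 0.1554]
tool_rot: [0.005, -3.139, -0.002]
contact_force: [-0.9, -0.3, -3.6]
opening: 0.0532
grip_force: 43.8
```

Run:
```python
from h import *
F=[]
for i in range(10):
    F.append(ctrl.get_obs()['contact_force']);d=get('side')
print(np.round(np.mean(F,0),2)); o=ctrl.get_obs();print(o['t'],o['tool_pos'])
```

```text
[-0.18  0.07 -3.43]
17.25 [ 0.46996307 -0.14896884  0.15695989]
```

It reads 3.4 N, which confirms the half-full tin. I take it to the middle well.

Call:
{"op": "step_arm", "data": {"targets": [{"travel": [0.03, 0.035, 0], "angular": [0, 0, 0], "gripper": 0.4}, {"travel": [0.075, 0.085, 0], "angular": [0, 0, 0], "gripper": 0.4}, {"travel": [0.12, 0.135, 0], "angular": [0, 0, 0], "gripper": 0.4}, {"travel": [0.165, 0.185, 0], "angular": [0, 0, 0], "gripper": 0.4}, {"travel": [0.21, 0.235, 0], "angular": [0, 0, 0], "gripper": 0.4}, {"travel": [0.25, 0.28, 0], "angular": [0, 0, 0], "gripper": 0.4}, {"travel": [0.28, 0.31, 0], "angular": [0, 0, 0], "gripper": 0.4}, {"travel": [0.2875, 0.317, -0.04], "angular": [0, 0, 0], "gripper": 0.4}, {"travel": [0.2875, 0.317, -0.09], "angular": [0, 0, 0], "gripper": 0.4}, {"travel": [0.2875, 0.317, -0.13], "angular": [0, 0, 0], "gripper": 0.4}]}}

```text
t: 18.25
tool_pos: [0.6423, 0.0418, 0.0773]
tool_rot: [0.007, -3.141, 0.0]
contact_force: [-0.3, -1.3, -4.5]
opening: 0.0531
grip_force: 43.3
```

Call:
{"op": "step_arm", "data": {"targets": [{"travel": [0, 0, 0], "angular": [0, 0, 0], "gripper": 0.4}, {"travel": [0, 0, 0], "angular": [0, 0, 0], "gripper": 0.4}, {"travel": [0, 0, 0], "angular": [0, 0, 0], "gripper": 0.4}, {"travel": [0, 0, 0], "angular": [0, 0, 0], "gripper": 0.4}]}}

```text
t: 18.65
tool_pos: [0.644, 0.0411, 0.0814]
tool_rot: [-0.005, 3.138, -0.0]
contact_force: [0.8, -0.8, -2.9]
opening: 0.0531
grip_force: 43.7
```

Call:
{"op": "step_arm", "data": {"targets": [{"travel": [-0.002, 0, -0.015], "angular": [0, 0, 0], "gripper": 0.4}, {"travel": [-0.002, 0, -0.03], "angular": [0, 0, 0], "gripper": 0.4}, {"travel": [-0.002, 0, -0.042], "angular": [0, 0, 0], "gripper": 0.4}, {"travel": [-0.002, 0, -0.05], "angular": [0, 0, 0], "gripper": 0.4}, {"travel": [-0.002, 0, -0.055], "angular": [0, 0, 0], "gripper": 0.4}, {"travel": [-0.002, 0, -0.059], "angular": [0, 0, 0], "gripper": 0.4}, {"travel": [-0.002, 0, -0.062], "angular": [0, 0, 0], "gripper": 0.4}, {"travel": [-0.002, 0, -0.062], "angular": [0, 0, 0], "gripper": 0.4}, {"travel": [-0.002, 0, -0.062], "angular": [0, 0, 0], "gripper": 0.4}]}}

```text
t: 19.55
tool_pos: [0.6458, 0.0423, 0.0444]
tool_rot: [-0.005, 3.13, 0.003]
contact_force: [7.1, 3.3, 0.3]
opening: 0.0528
grip_force: 42.5
```

Call:
{"op": "step_arm", "data": {"targets": [{"travel": [0, 0, -0.002], "angular": [0, 0, 0], "gripper": 0.4}, {"travel": [0, 0, -0.004], "angular": [0, 0, 0], "gripper": 0.4}, {"travel": [0, 0, -0.004], "angular": [0, 0, 0], "gripper": 0.4}]}}

```text
t: 19.85
tool_pos: [0.6458, 0.0424, 0.042]
tool_rot: [-0.005, 3.13, 0.004]
contact_force: [7.8, 4.1, 0.2]
opening: 0.0527
grip_force: 42.5
```

The well's front wall is pushing the tin +x, so I ease towards it.

Call:
{"op": "step_arm", "data": {"targets": [{"travel": [0.003, 0.001, 0], "angular": [0, 0, 0], "gripper": 0.4}, {"travel": [0.006, 0.002, 0], "angular": [0, 0, 0], "gripper": 0.4}, {"travel": [0.006, 0.002, 0], "angular": [0, 0, 0], "gripper": 0.4}, {"travel": [0.006, 0.002, 0], "angular": [0, 0, 0], "gripper": 0.4}]}}

```text
t: 20.25
tool_pos: [0.6465, 0.0426, 0.042]
tool_rot: [-0.006, 3.139, 0.0]
contact_force: [-1.8, 0.7, 8.4]
opening: 0.0529
grip_force: 43.3
```

Run:
```python
from h import *
b=get('side');a=get('top');o=ctrl.get_obs();print(o['tool_pos'],o['contact_force'],o['wrist_torque'])
vis=cv2.resize(b['img'][130:230,220:320],None,fx=5,fy=5,interpolation=cv2.INTER_CUBIC)[:,:,::-1].copy()
for zz,r,X,Y,c in((.078,.027,.6424,.0411,(255,0,0)),(.022,.033,.6424,.0411,(0,0,255))):
    pts=np.array([proj(b,[X+r*np.cos(t),Y+r*np.sin(t),zz]) for t in np.linspace(0,6.28,60)])
    cv2.polylines(vis,[np.int32((pts-[220,130]+.5)*5)],True,c,1)
cv2.imwrite('pics/s5.png',vis)
```

```text
[0.64651652 0.04258587 0.04203756] [-2.60034803  1.0248644   9.80299917] [ 0.23600619  0.35690718 -0.00512477]
```

View pics/s5.png

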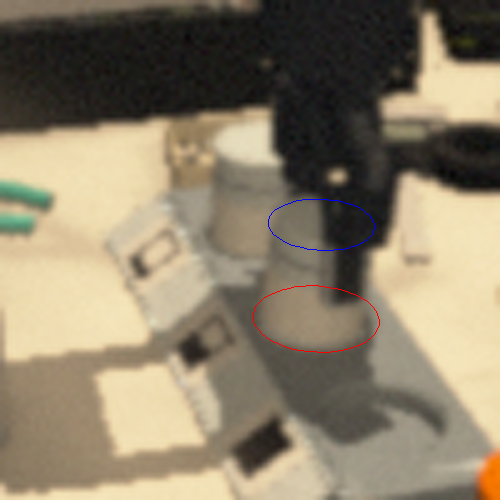

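Call:
{"op": "step_arm", "data": {"targets": [{"travel": [0, 0, 0], "angular": [0, 0, 0], "gripper": 0.65}, {"travel": [0, 0, 0], "angular": [0, 0, 0], "gripper": 0.8}, {"travel": [0, 0, 0], "angular": [0, 0, 0], "gripper": 1}, {"travel": [0, 0, 0], "angular": [0, 0, 0], "gripper": 1}, {"travel": [0, 0, 0], "angular": [0, 0, 0], "gripper": 1}, {"travel": [0, 0, 0.05], "angular": [0, 0, 0], "gripper": 1}, {"travel": [0, 0, 0.11], "angular": [0, 0, 0], "gripper": 1}, {"travel": [0, 0, 0.18], "angular": [0, 0, 0], "gripper": 1}]}}

```text
t: 21.15
tool_pos: [0.6435, 0.0425, 0.1466]
tool_rot: [0.005, -3.138, -0.0]
contact_force: [0.2, 0.4, -0.2]
opening: 0.0858
grip_force: 0.0
```

Call:
{"op": "step_arm", "data": {"targets": [{"travel": [-0.08, -0.01, 0], "angular": [0, 0, 0], "gripper": 1}, {"travel": [-0.15, -0.03, 0], "angular": [0, 0, 0], "gripper": 1}, {"travel": [-0.22, -0.04, 0], "angular": [0, 0, 0], "gripper": 1}, {"travel": [-0.29, -0.05, 0], "angular": [0, 0, 0], "gripper": 1}, {"travel": [-0.332, -0.053, 0], "angular": [0, 0, 0], "gripper": 1}, {"travel": [-0.332, -0.053, 0], "angular": [0, 0, 0], "gripper": 1}, {"travel": [-0.332, -0.053, 0], "angular": [0, 0, 0], "gripper": 1}, {"travel": [-0.332, -0.053, 0], "angular": [0, 0, 0], "gripper": 1}]}}

```text
t: 21.95
tool_pos: [0.4466, 0.0106, 0.1478]
tool_rot: [-0.006, 3.141, -0.0]
contact_force: [-0.4, 0.9, -0.3]
opening: 0.0856
grip_force: 0.0
```

Run:
```python
from h import *
a=get('top');b=get('side');o=ctrl.get_obs();print(o['tool_pos'],o['contact_force'])
v1=cv2.resize(b['img'][130:230,200:320],None,fx=4,fy=4,interpolation=cv2.INTER_CUBIC)[:,:,::-1].copy()
def circ(im,d,o,s,X,Y,z,r,c):
    pts=np.array([proj(d,[X+r*np.cos(t),Y+r*np.sin(t),z]) for t in np.linspace(0,6.28,60)])
    cv2.polylines(im,[np.int32((pts-o+.5)*s)],True,c,1)
v2=cv2.resize(a['img'][120:185,180:255],None,fx=4,fy=4,interpolation=cv2.INTER_CUBIC)[:,:300,::-1].copy()
for x,y in((.6407,.137),(.6424,.0411)):
    circ(v1,b,[200,130],4,x,y,.078,.027,(255,0,0));circ(v2,a,[180,120],4,x,y,.078,.027,(255,0,0))
out=np.zeros((400,780,3),np.uint8);out[:,:480]=v1;out[:260,480:]=v2
cv2.imwrite('pics/s6.png',out)
```

```text
[0.44652379 0.01066807 0.14753688] [-0.61979105 -0.30773435  0.21411787]
```

View pics/s6.png

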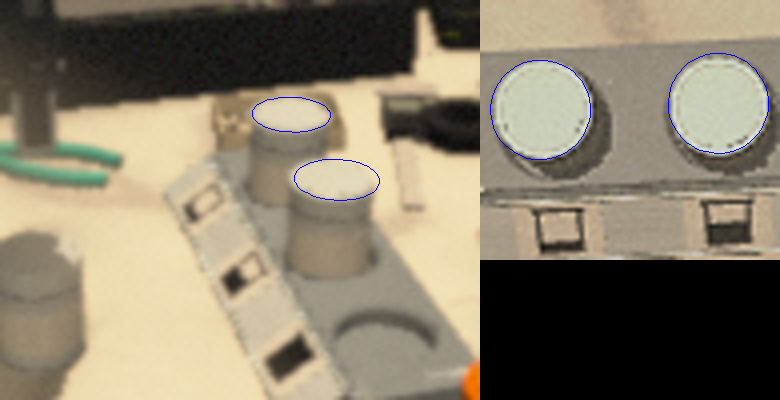

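Both tins are seated: their lids match the predicted circles in both views. Now the full tin, with a firmer grip.

Call:
{"op": "step_arm", "data": {"targets": [{"travel": [0, 0, -0.06], "angular": [0, 0, 0], "gripper": 1}, {"travel": [0, 0, -0.11], "angular": [0, 0, 0], "gripper": 1}, {"travel": [0, 0, -0.15], "angular": [0, 0, 0], "gripper": 1}, {"travel": [0, 0, -0.18], "angular": [0, 0, 0], "gripper": 1}, {"travel": [0, 0, -0.194], "angular": [0, 0, 0], "gripper": 1}, {"travel": [0, 0, -0.194], "angular": [0, 0, 0], "gripper": 1}], "squeeze": 55}}

```text
t: 22.65
tool_pos: [0.445, 0.0108, 0.0297]
tool_rot: [0.006, -3.139, -0.001]
contact_force: [0.8, -0.1, 0.8]
opening: 0.0853
grip_force: 0.0
```

Call:
{"op": "step_arm", "data": {"targets": [{"travel": [0, 0, 0], "angular": [0, 0, 0], "gripper": 0.55}, {"travel": [0, 0, 0], "angular": [0, 0, 0], "gripper": 0.5}, {"travel": [0, 0, 0], "angular": [0, 0, 0], "gripper": 0.4}, {"travel": [0, 0, 0], "angular": [0, 0, 0], "gripper": 0.4}, {"travel": [0, 0, 0], "angular": [0, 0, 0], "gripper": 0.4}, {"travel": [0, 0, 0], "angular": [0, 0, 0], "gripper": 0.4}]}}

```text
t: 23.25
tool_pos: [0.4472, 0.0104, 0.0326]
tool_rot: [-0.006, 3.138, -0.001]
contact_force: [-0.2, 0.2, 6.0]
opening: 0.0526
grip_force: 58.9
```

Call:
{"op": "step_arm", "data": {"targets": [{"travel": [0, 0, 0.03], "angular": [0, 0, 0], "gripper": 0.4}, {"travel": [0, 0, 0.08], "angular": [0, 0, 0], "gripper": 0.4}, {"travel": [0, 0, 0.13], "angular": [0, 0, 0], "gripper": 0.4}, {"travel": [0, 0, 0.18], "angular": [0, 0, 0], "gripper": 0.4}, {"travel": [0, 0, 0.23], "angular": [0, 0, 0], "gripper": 0.4}, {"travel": [0, 0, 0.28], "angular": [0, 0, 0], "gripper": 0.4}, {"travel": [0, 0, 0.32], "angular": [0, 0, 0], "gripper": 0.4}, {"travel": [0, 0, 0.34], "angular": [0, 0, 0], "gripper": 0.4}, {"travel": [0, 0, 0.34], "angular": [0, 0, 0], "gripper": 0.4}, {"travel": [0, 0, 0.34], "angular": [0, 0, 0], "gripper": 0.4}]}}

```text
t: 24.25
tool_pos: [0.4446, 0.0108, 0.2327]
tool_rot: [0.005, -3.138, -0.001]
contact_force: [0.1, -0.0, -5.9]
opening: 0.0527
grip_force: 60.2
```

Call:
{"op": "step_arm", "data": {"targets": [{"travel": [0, 0, 0], "angular": [0, 0, 0], "gripper": 0.4}, {"travel": [0, 0, 0], "angular": [0, 0, 0], "gripper": 0.4}, {"travel": [0, 0, 0], "angular": [0, 0, 0], "gripper": 0.4}, {"travel": [0, 0, 0], "angular": [0, 0, 0], "gripper": 0.4}, {"travel": [0, 0, 0], "angular": [0, 0, 0], "gripper": 0.4}, {"travel": [0, 0, 0], "angular": [0, 0, 0], "gripper": 0.4}, {"travel": [0, 0, 0], "angular": [0, 0, 0], "gripper": 0.4}, {"travel": [0, 0, 0], "angular": [0, 0, 0], "gripper": 0.4}, {"travel": [0, 0, 0], "angular": [0, 0, 0], "gripper": 0.4}, {"travel": [0, 0, 0], "angular": [0, 0, 0], "gripper": 0.4}]}}

```text
t: 25.25
tool_pos: [0.4456, 0.0107, 0.2349]
tool_rot: [-0.006, 3.142, -0.0]
contact_force: [0.1, -0.3, -6.0]
opening: 0.0528
grip_force: 60.2
```

Run:
```python
from h import *
b=get('side','s7.png');o=ctrl.get_obs();print(o['t'],o['tool_pos'],o['contact_force'],o['grip_force'],np.abs(o['dq']).max())
```

```text
25.3 [0.44565177 0.01062925 0.23492695] [ 0.35571408 -0.41592728 -5.30443438] 60.21418668329716 0.0018904750064511846
```

View pics/s7.png

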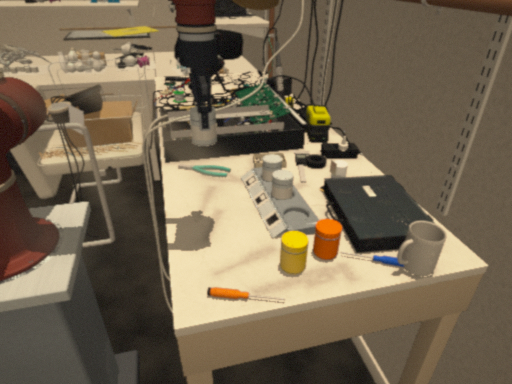

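The full tin is held upright at about (203,128) in the side view. Both other tins are in their wells at (272,165) and (282,182), and the bystanders have not moved. I hand the job in.

```bash
python3 -c "
from station import ctrl
print(ctrl.finish_job())"
```

```text
the job is handed in; nothing more can be done
None
```

I handed the job in at about 25 s: the nearly empty tin (about 1.2 N) is in the left well, the half-full tin (3.4 N) is in the middle well, and the full tin (about 6 N) is held upright and still about 20 cm above the desk; the hand-in gave no verdict.

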